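# Set and lock the last leg of an upturned instrument shelf

### The arm

A 6-joint arm with a two-finger parallel gripper is mounted at the origin on the work surface. World frame = base frame: x ahead of the robot, y to its left, z up, the work surface at z = 0. Lengths are in m, angles in rad, forces in N, time in s.
With the tool pointing down it reaches from about 0.4 to 0.825 m from the base axis. Payload 7 kg.
Tool frame: the origin (TCP) lies at the very end of the fingers, on their centre line; the grasp point (between the pads) lies 19 mm behind it; z points along the fingers, y is the line along which they close (so a half turn about z gives the same grasp; the last joint's range is limited). The gripper opens to 88 mm and grips with 3 to 60 N. Pads are 19 mm wide; open, the fingers measure 130 mm over their backs; the gripper's body (78 mm by 193 mm) begins 47 mm behind the grasp point.
Start: joints at [-1.021, 0.359, 0.012, 0, -1.224, -0.288], TCP at [0.175, -0.652, 0.196] pointing down, gripper open.
Joint ranges: [-3.07, 3.07], [-1.43, 2.12], [-1.02, 1.25], [-3.03, 1.67], [-3.05, -0], [-3.03, 3.03]. Speed limits (rad/s): [2.39, 2.39, 3.01, 3.14, 3.14, 3.14].

### API

Orientations are given as [roll, pitch, yaw] about the fixed x, y, z axes, in that order (R = Rz(yaw) Ry(pitch) Rx(roll)).
In Python, from station import arm gives the robot as it stands.
- The arm moves only by the tool step_arm, never from a script. Its argument "rows" is a list of rows, each a list of 5 numbers: the shift along the world's x, y, z in m, then the turn about the world's z in rad, then the finger opening in m, from 0 to 0.0876. In form: [[x, y, z, spin, gripper], ...]. A call has 1 to 20 rows; each row is the pose to reach, as a shift and turn from the pose commanded when the call began; what a row does not reach only later rows make up. A row lasts 1/10 s, in which the tool goes at most 50 mm and 8.59 degrees, less where a joint would pass 70% of its speed; a pose out of reach is approached as far as the arm can. A call with a gripper value outside its range is refused whole. The fingers move at their own pace and stop on an object; "newtons" is the grip in N (left out, the last holds). Time passes only in rows, so rows that repeat a pose let the fingers close. It gives the time, the measured TCP pose, the force, the opening and the grip force at its end, in the units of the state.
- arm.get_state(): the state, without advancing time (a new reading comes with each control period).
- arm.grab_frame(name): name is "scene" or "side" or "wrist"; returns a dict with "color" (384x512x3 uint8, blue, green, red), "vfov" (degrees; the focal length in pixels is half the picture's height over the tangent of half this angle, whatever the lens; pixels are square), "cx", "cy" (the principal point, pixels), "rvec" (rotation vector, rad) and "tvec" (3), from world to camera coordinates, as OpenCV has them. Camera axes: x right, y down, z forward; pixel columns grow to the right and rows downward; lengths in m; the calibration is good to about 2 mm. The wrist camera is an equidistant fisheye: a pixel r from the principal point sees the ray r / f radians off the axis. A picture is of the moment at which its call begins. There is no depth.
- arm.job_done(): hands the job in; it is judged then, once.
The state is a dict: "t": time; "q": joint angles; "qd": joint speeds; "joint_efforts": joint torques, N m; "eef_pos": TCP position; "ee_rot": TCP orientation; "force": force on the tool from outside, world axes, zero at the start; "moment": the same for the moment, N m; "width": finger opening in m; "gripper_force": force on a finger pad.
Only numpy, scipy, OpenCV 4.12 (cv2) and the standard library are available. Lean on these libraries where they do the work, as an engineer would, in place of code of your own. Each camera call takes 0.05 s, during which the arm holds its last target. There are 200 camera calls.

### The job

The raised instrument shelf stands upside down on the table and one of its four telescopic legs is still loose, its lever swung out past the shelf's edge. First press that leg's rubber foot down until it is fully home on the tube; then take hold of the leg by its foot, raise it until the ring mark on the tube is level with the top of the clamp collar, and, holding it there, push the cam lever round clockwise (seen from above) until it is fully closed. Finish still holding the leg at its mark with the lever closed, and leave everything else on the table and on the shelf where it is.

Things in the scene. Friction and masses are not known exactly. Their poses are not given: they have to be found in the camera images.
- shelf: stainless instrument shelf, a pan 210 (its x) by 320 (its y), upside down; too heavy to shift. Origin: centre of the pan, on the table, z up. Its underside faces up, 22 above the table. Four legs stand up at x = +-80, y = +-135. The loose one is at x = -80, y = -135; the other three are set (feet 142 to 172 above the table), their lever tabs closed, pointing along the long side to the next leg
- collar_top (a point): centre of the loose leg's black clamp collar, level with its top face, 112 above the table; the leg slides on the vertical axis through this point. The collar's top 18 is 29 dia.; the grey cam ring of the lever (42 dia.) turns round it, 5 to 17 below this point
- length_mark (a point): centre of the ring mark round the loose leg's 18 dia. tube (dark line 2 wide, just below this point); right when this point is level with collar_top. At the start it is hidden in the collar, 20 below collar_top, the leg resting on its lower stop
- foot_mid (a point): centre of the loose leg's rubber foot, the part to grip: a vertical cylinder 25 dia. x 30 tall (top 15 above, rim 15 below this point). Pushed home, with the leg on its lower stop, its rim is 10 and its top 40 above collar_top; it starts 6 to 10 higher. It rises and turns with the tube. Grip it low: the raised fingertips must still reach the lever tab
- lever_tab (a point): on the loose leg's cam lever: middle of the upright thumb tab, 28 from the leg's axis, 26 above collar_top. The tab is a vertical plate, 24 radially (16 to 40 from the leg's axis), 6 thick, its top 40 above collar_top. The lever turns about the leg's own axis, so a finger gripping the foot and turning about that axis pushes the flat of the tab
- leg: the loose leg's sliding inner tube (18 dia., 0.13 kg) with its rubber foot; same origin as length_mark. It turns freely about its vertical axis and slides up and down with about 0.3 N friction, so it sinks back to its stop under its own weight whenever it is not held
- leg_length (a joint): height of the loose leg above its lower stop (m): 0 at the start, 0.020 with the mark level with the collar's top, at most 0.045
- foot_seat (a joint): how far the rubber foot stands off its seat on the tube (m): 0.006 to 0.010 at the start, 0 fully home; about 8 N moves it and it stays where it is left
- lever_swing (a joint): angle of the cam lever (rad): 0 closed against its stop, tab pointing along the shelf's +y; grows anticlockwise seen from above; 0.85 to 1.05 at the start (tab pointing out over the shelf's -x edge), at most 1.3. A stiff cam: about 0.15 N m turns it and it stays where it is left
- spare_foot: a spare rubber foot (25 dia. x 30) lying among the legs on the upturned shelf: leave it alone; origin at the centre of its underside
- hex_key: a small L-shaped steel key (90 x 22) lying among the legs on the upturned shelf: leave it alone; origin at the centre of its underside
- saline: glass bottle with a cap (66 dia. x 150): leave it alone; origin at the centre of its underside
- vial: small glass vial (28 dia. x 50): leave it alone; origin at the centre of its underside
- gallipot: small white cup (64 dia. x 42): leave it alone; origin at the centre of its underside
- syringe: plastic syringe, lying (about 140 long): leave it alone; origin at the centre of its underside
- tape_roll: roll of paper tape (72 dia. x 25), lying flat: leave it alone; origin at the centre of its underside
- forceps: steel artery forceps, lying (about 170 long): leave it alone; origin at the centre of its underside

How it is judged:
On the way, in this order (a step that is already met when the one before it is completed fails the run):
1. the rubber foot has been pressed fully home (within 2 mm) (value of joint foot_seat below 0.002 m), for 0.2 s.
2. the fingers hold the leg at its mark (within 3 mm) while the lever is still open (value of joint leg_length between 0.017 and 0.023 m and value of joint lever_swing above 0.6 rad and contact force between the fingers and leg above 1 N), for 0.2 s.
At the end, for the whole second after the job is handed in: At the end the fingers still hold the leg (more than 2 N on it), steady, with its ring mark within 3 mm of the collar's top, the lever within 0.1 rad of closed and the rubber foot within 2.5 mm of fully home (value of joint leg_length between 0.017 and 0.023 m and value of joint lever_swing below 0.1 rad and value of joint foot_seat below 0.0025 m and contact force between the fingers and leg above 2 N and linear speed of leg below 0.01 m/s); the arm keeps its last pose, push and grip.
It fails at once if the lever was pushed shut (under 0.6 rad) with the leg more than 5 mm off its mark (value of joint lever_swing below 0.6 rad and not (value of joint leg_length between 0.015 and 0.025 m)).
It fails at once if one of the other things on the table or the shelf was moved by more than 30 mm (distance of any of spare_foot, hex_key, saline, vial, gallipot, syringe, tape_roll, forceps from where it was at the start of the episode above 0.03 m).
It also fails if it takes over 45 s, if anything falls off the work surface, if the arm or the gripper's body presses on something with over 40 N, if the wrist force passes 120 N, or if a joint passes its speed limit or range.

## Working session

There is one attempt and no reset: what is moved stays moved. The work goes in short steps, Python scripts to look and compute and a tool call to move; the robot and the scene stay as the last step left them, time stands still between calls to the robot, and variables do not carry over. Pictures are saved under pics/ and viewed, at most 10 in all, crops included, and the job is handed in when it is done.

Besides the shell and the picture viewer there is one more tool, called after "Emit:" in YAML: its name, and indented under it one key for each argument. step_arm: Moves the arm, as the interface text tells. Its arguments: {"type":"object","properties":{"rows":{"type":"array"},"newtons":{"type":"number"}},"required":["rows"]}

```bash
mkdir -p pics; ls; cat > h.py <<'E'
import numpy as np, cv2
from station import arm
def grab(n,save=None):
    f=arm.grab_frame(n)
    if save: cv2.imwrite('pics/'+save,f['color'])
    return f
def cam(f):
    R=cv2.Rodrigues(np.array(f['rvec'],float))[0]; t=np.array(f['tvec'],float).ravel()
    return R,t,192/np.tan(np.radians(f['vfov'])/2)
def ray(f,u,v,fish=False):
    R,t,F=cam(f); a=np.array([u-f['cx'],v-f['cy']])/F
    if fish:
        r=np.hypot(*a); d=np.array([*(a*np.sin(r)/max(r,1e-9)),np.cos(r)])
    else: d=np.array([*a,1.])
    d=R.T@d; return -R.T@t,d/np.linalg.norm(d)
def proj(f,P,fish=False):
    R,t,F=cam(f); p=R@np.array(P,float)+t
    if fish:
        s=np.hypot(p[0],p[1]); r=np.arctan2(s,p[2])*F; q=p[:2]/max(s,1e-9)*r
    else: q=p[:2]/p[2]*F
    return q+[f['cx'],f['cy']]
def plane(f,u,v,z,fish=False):
    o,d=ray(f,u,v,fish); return o+d*(z-o[2])/d[2]
def cross(rs):
    A=np.zeros((3,3));b=np.zeros(3)
    for o,d in rs:
        M=np.eye(3)-np.outer(d,d);A+=M;b+=M@o
    p=np.linalg.solve(A,b); return p,[np.linalg.norm((np.eye(3)-np.outer(d,d))@(p-o)) for o,d in rs]
E
python3 - <<'E'
from h import *
ims=[]
for n in ("scene","side","wrist"):
    f=grab(n,n+'0.png'); R,t,F=cam(f); print(n,F,f['cx'],f['cy'],-R.T@t,R[2])
    np.save(n+'0.npy',f,allow_pickle=True)
print(arm.get_state())
E
```

```text
pics
scene 411.02052566174757 254.51712813761944 194.25597962096026 [ 1.2976416  -0.8345424   0.87127497] [-0.54921792  0.6399116  -0.5374689 ]
side 373.9502450053348 254.50217012214645 195.55918959496177 [0.51502537 1.06812801 1.01830143] [-0.00748688 -0.72835026 -0.6851641 ]
wrist 297.3186396354542 257.7476268798956 192.47289950636815 [ 0.09870914 -0.67098354  0.38403299] [ 0.27917264  0.07648439 -0.95719004]
{'t': 0.15, 'q': array([-1.02090691e+00,  3.59236066e-01,  1.12576647e-02, -2.37710058e-04,
       -1.22409747e+00, -2.88104646e-01]), 'qd': array([-2.20797921e-03, -2.70105072e-03,  2.39832030e-03,  2.54462207e-03,
        3.43152857e-05, -4.76749145e-04]), 'joint_efforts': array([-6.01510910e-04, -5.83277392e+01,  2.93292546e+01,  7.00114891e+00,
        8.81988293e-03, -1.02939218e-04]), 'eef_pos': array([ 0.17455199, -0.65161362,  0.19572704]), 'ee_rot': array([ 3.14030235e+00, -1.49312764e-04, -2.87988870e+00]), 'force': array([0.39240843, 0.10154217, 0.72462216]), 'moment': array([-0.04484276,  0.01129328,  0.02296081]), 'gripper_force': 0.0, 'width': 0.08770209709314415}
```

```bash
python3 - <<'E'
import cv2
for n in('scene','side'):
    cv2.imwrite(f'pics/{n}0b.png',cv2.resize(cv2.imread(f'pics/{n}0.png'),(768,576),interpolation=cv2.INTER_CUBIC))
E
```

```text
(no output)
```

View pics/scene0b.png

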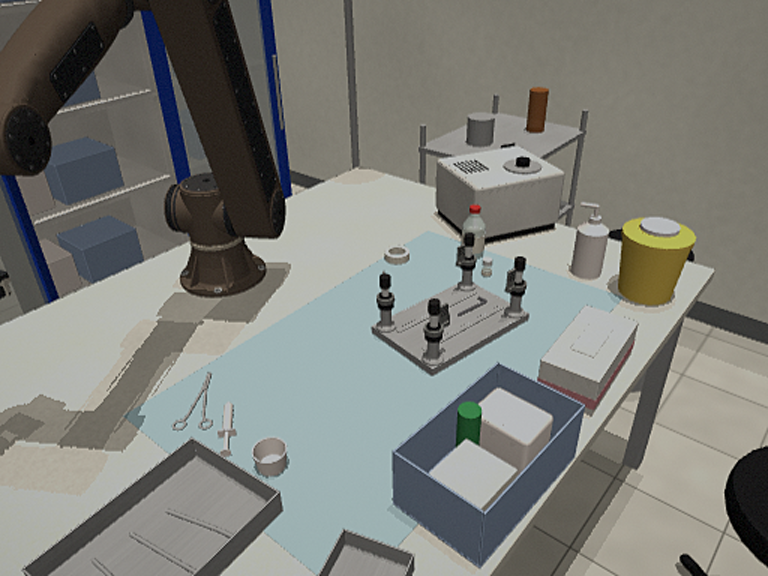

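View pics/side0b.png

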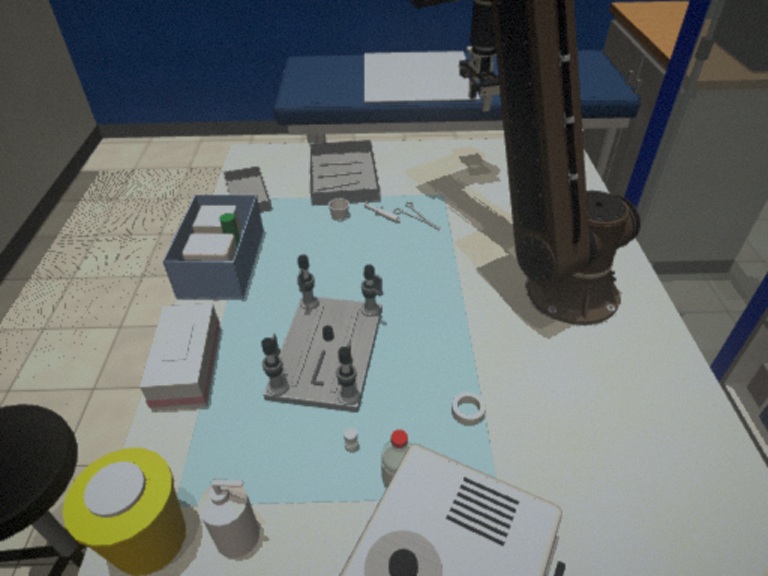

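The scene view shows the shelf at about (450,320) and the side view at (325,350), both in upscaled pixels. There are four legs and a spare foot at side (328,332). I'll measure the shelf corners and look at enlarged crops of the legs.

```bash
python3 - <<'E'
from h import *
L=lambda n:np.load(n+'0.npy',allow_pickle=True).item()
s,d=L('scene'),L('side')
for n,f,P in(('side',d,[(310,298),(382,300),(358,408),(265,400)]),('scene',s,[(374,328),(432,370),(527,318),(470,282)])):
    for u,v in P: print(n,(u,v),plane(f,u/1.5,v/1.5,.022).round(3))
# leg foot tops
for n,f,P in(('side',d,[(304,260),(369,270),(268,343),(345,350)]),('scene',s,[(385,278),(434,304),(519,261),(469,238)])):
    for u,v in P: print(n,(u,v),plane(f,u/1.5,v/1.5,.17).round(3))
a=s['color'][150:250,240:360]; b=d['color'][160:275,165:270]
a=cv2.resize(a,None,fx=4.5,fy=4.5,interpolation=cv2.INTER_CUBIC)[:, :400+140]
b=cv2.resize(b,None,fx=4,fy=4,interpolation=cv2.INTER_CUBIC)
a=cv2.resize(a,(380,316))
b=cv2.resize(b,(420,460))
c=np.zeros((460,800,3),np.uint8);c[:316,:380]=a;c[:,380:]=b
cv2.imwrite('pics/crop1.png',c)
E
```

```text
side (310, 298) [0.689 0.02  0.022]
side (382, 300) [0.504 0.034 0.022]
side (358, 408) [0.563 0.364 0.022]
side (265, 400) [0.764 0.336 0.022]
scene (374, 328) [0.518 0.043 0.022]
scene (432, 370) [0.714 0.003 0.022]
scene (527, 318) [0.778 0.298 0.022]
scene (470, 282) [0.583 0.353 0.022]
side (304, 260) [0.687 0.045 0.17 ]
side (369, 270) [0.533 0.087 0.17 ]
side (268, 343) [0.739 0.305 0.17 ]
side (345, 350) [0.583 0.329 0.17 ]
scene (385, 278) [0.552 0.047 0.17 ]
scene (434, 304) [0.696 0.029 0.17 ]
scene (519, 261) [0.745 0.29  0.17 ]
scene (469, 238) [0.594 0.316 0.17 ]
```

View pics/crop1.png

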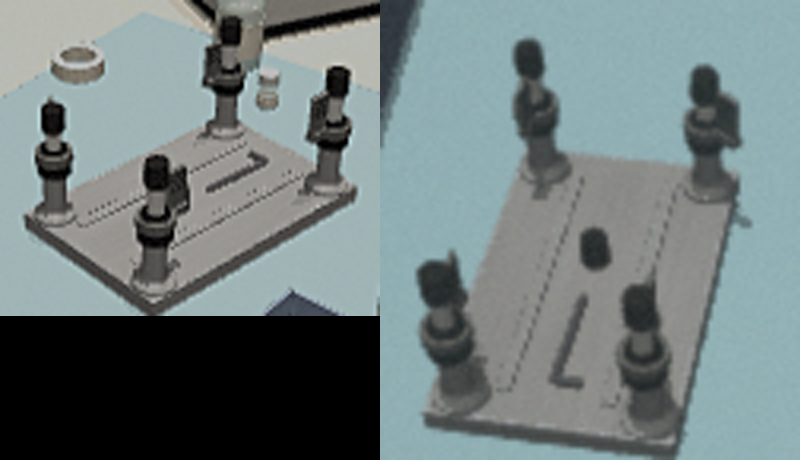

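The loose leg is at side crop (705,120), and its tab points out to -x. That puts the shelf yaw at about -0.19 and the leg near (0.536, 0.068). I'll move above it and look with the wrist camera.

Emit:
step_arm:
  rows:
    - [0.02,0.02,0.06,0.0,0.0]
    - [0.04,0.06,0.12,0.1,0.0]
    - [0.06,0.1,0.14,0.2,0.0]
    - [0.08,0.145,0.14,0.3,0.0]
    - [0.1,0.19,0.14,0.4,0.0]
    - [0.12,0.235,0.14,0.5,0.0]
    - [0.14,0.28,0.14,0.6,0.0]
    - [0.16,0.325,0.14,0.7,0.0]
    - [0.18,0.37,0.14,0.8,0.0]
    - [0.2,0.415,0.14,0.9,0.0]
    - [0.22,0.46,0.14,1.0,0.0]
    - [0.24,0.505,0.14,1.1,0.0]
    - [0.26,0.55,0.14,1.2,0.0]
    - [0.28,0.595,0.14,1.2,0.0]
    - [0.3,0.64,0.14,1.2,0.0]
    - [0.33,0.68,0.14,1.2,0.0]
    - [0.36,0.72,0.14,1.2,0.0]
    - [0.36,0.72,0.14,1.2,0.0]
    - [0.36,0.72,0.14,1.2,0.0]
    - [0.36,0.72,0.14,1.2,0.0]

```text
t: 2.15
eef_pos: [0.5344, 0.0681, 0.3359]
ee_rot: [3.14, -0.001, -1.679]
force: [-0.2, 0.2, -0.1]
width: 0.0004
gripper_force: 0.0
```

```bash
python3 - <<'E'
from h import *
s=arm.get_state(); print(s['t'],s['eef_pos'],s['ee_rot'],s['width'])
f=grab('wrist'); np.save('w1.npy',f,allow_pickle=True)
cv2.imwrite('pics/w1.png',cv2.resize(f['color'],(768,576),interpolation=cv2.INTER_CUBIC))
print(-cam(f)[0].T@cam(f)[1], proj(f,(.536,.068,.16),1)*1.5,proj(f,(.536,.068,.112),1)*1.5)
E
```

```text
2.15 [0.53443152 0.06807131 0.33588401] [ 3.14028928e+00 -8.30352334e-04 -1.67917151e+00] 0.00039432505861868863
[ 0.52642023 -0.00898201  0.52433659] [384.09383095 250.91343148] [384.23186887 240.28784942]
```

View pics/w1.png

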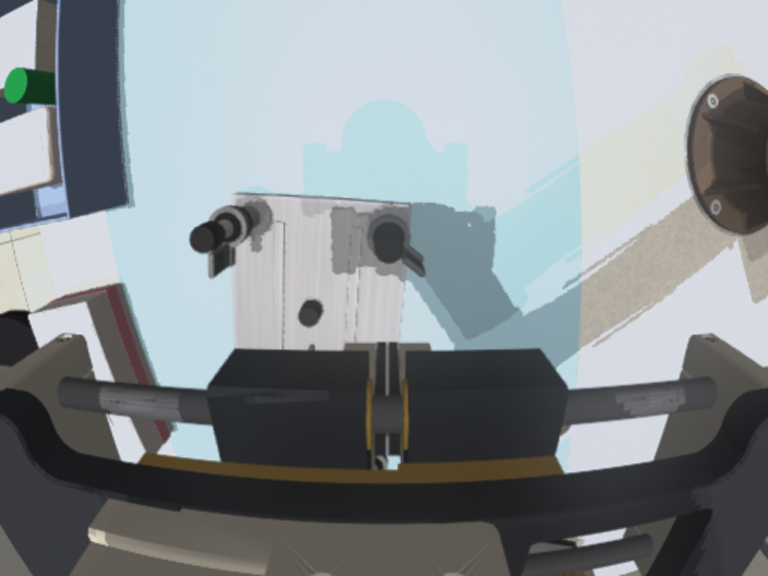

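The foot top is at (389,241), the tab runs out to (425,272), and the shelf edge corners are at (235,193) and (411,204), all upscaled. Next is a second wrist view, closer, after turning toward the working yaw.

Emit:
step_arm:
  rows:
    - [0.0,0.0,0.0,0.14,0.0]
    - [-0.02,-0.01,-0.01,0.28,0.0]
    - [-0.04,-0.02,-0.03,0.42,0.0]
    - [-0.06,-0.03,-0.05,0.56,0.0]
    - [-0.06,-0.03,-0.06,0.7,0.0]
    - [-0.06,-0.03,-0.06,0.84,0.0]
    - [-0.06,-0.03,-0.06,0.88,0.0]
    - [-0.06,-0.03,-0.06,0.88,0.0]
    - [-0.06,-0.03,-0.06,0.88,0.0]
    - [-0.06,-0.03,-0.06,0.88,0.0]

```text
t: 3.2
eef_pos: [0.4745, 0.0376, 0.2768]
ee_rot: [-3.141, -0.0, -0.802]
force: [-0.1, -0.2, 0.5]
width: 0.0005
gripper_force: 0.0
```

```bash
python3 - <<'E'
from h import *
f1=np.load('w1.npy',allow_pickle=True).item()
f=grab('wrist'); np.save('w2.npy',f,allow_pickle=True)
cv2.imwrite('pics/w2.png',cv2.resize(f['color'],(768,576),interpolation=cv2.INTER_CUBIC))
print(arm.get_state()['eef_pos'],arm.get_state()['ee_rot'],-cam(f)[0].T@cam(f)[1], proj(f,(.536,.06,.16),1)*1.5)
c=plane(f1,389/1.5,241/1.5,.158,1);t=plane(f1,425/1.5,271/1.5,.152,1);print(c,t,t-c,np.degrees(np.arctan2(*(t-c)[1::-1])))
a,b=[plane(f1,u/1.5,v/1.5,.022,1) for u,v in((235,193),(411,204))];print(a,b,np.linalg.norm(a-b),np.degrees(np.arctan2(*(a-b)[1::-1])))
g=f1['color'].max(2); print(g[150:172,245:275])
E
```

```text
[0.47456021 0.03772236 0.27666183] [-3.14121661e+00 -9.49771374e-05 -8.01137727e-01] [ 0.52951318 -0.01790942  0.46518016] [302.57352017 231.87255736]
[0.53104359 0.06045233 0.158     ] [0.50301694 0.0911568  0.152     ] [-0.02802665  0.03070447 -0.006     ] 132.38943123248578
[0.70429993 0.00747944 0.022     ] [0.50347625 0.04650766 0.022     ] 0.2045809212089759 -10.997816878013925
[[125 107  94  92  93  92  85  75  68  64  64  64  66  66  66  65  66  66
   65  66  72  82  91  94  93  92 104 113 133 148]
 [122 102  93  92  92  85  74  65  63  65  64  65  65  64  64  65  65  65
   65  64  64  69  83  92  93  94  97 110 136 149]
 [115  97  92  93  89  76  65  63  63  64  63  63  66  66  65  64  64  63
   65  65  64  63  71  88  93  93  95 107 137 149]
 [112  95  93  91  82  68  63  63  63  63  62  63  64  64  64  64  64  63
   63  63  64  64  64  77  91  93  93 101 136 149]
 [107  94  92  87  73  63  62  63  62  63  62  63  62  62  63  64  64  63
   63  63  63  64  63  69  87  92  93 100 138 150]
 [102  93  92  85  70  62  62  62  61  62  63  63  61  61  61  61  62  63
   62  63  63 
[... 1337 characters left out ...]
 63  62  62  62  61  62
   63  61  62  62  62  63  70  72  77  85  89  86]
 [138 137 126 109  87  68  62  63  62  62  62  62  62  62  62  61  62  61
   62  62  62  62  62  63  69  71  72  75  83  89]
 [139 141 140 124  93  69  61  62  62  62  62  62  61  62  62  62  62  62
   62  61  61  61  62  63  69  70  66  67  73  81]
 [139 141 142 136 114  82  64  61  61  61  62  62  61  62  62  62  62  62
   62  62  62  61  63  66  70  71  65  63  66  72]
 [139 141 142 139 132 107  76  62  61  61  62  62  62  62  61  62  62  61
   61  62  62  61  64  68  71  71  66  62  62  65]
 [139 141 142 139 136 129  96  69  61  61  61  61  61  61  61  62  62  62
   61  61  61  65  74  71  71  74  70  64  62  61]]
```

View pics/w2.png

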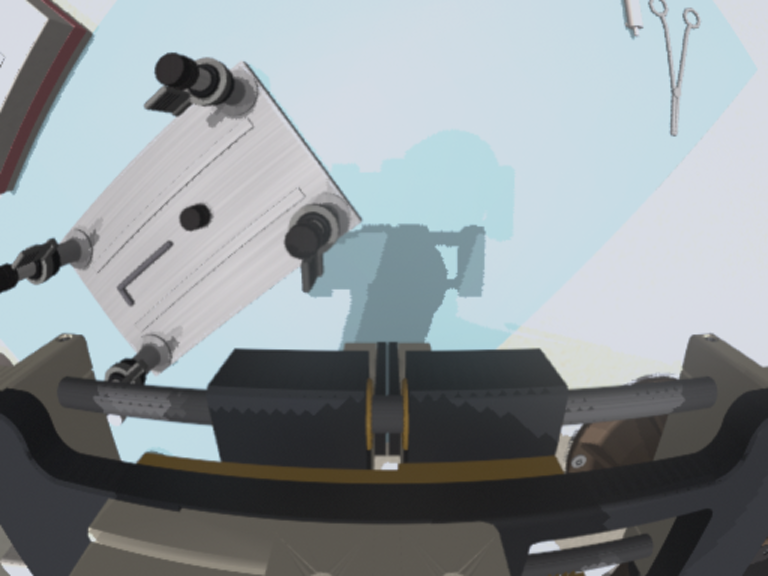

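The foot top is at (305,238) and the tab points down-image to (312,285). I'll extract the foot-top centre from both views and triangulate.

```bash
python3 - <<'E'
from h import *
rs=[];cs=[]
for n,c0 in(('w1',(259,161)),('w2',(203.5,158.5))):
    f=np.load(n+'.npy',allow_pickle=True).item()
    g=cv2.resize(f['color'].max(2),None,fx=4,fy=4,interpolation=cv2.INTER_CUBIC)
    m=np.uint8(g<77); o=-cam(f)[0].T@cam(f)[1]
    P=plane(f,*c0,.158,1); rr=F=cam(f)[2]*.0125/np.linalg.norm(P-o)
    # known-radius circle: pick the centre whose rim has most dark->light contrast
    k=cv2.Sobel(cv2.GaussianBlur(g.astype(np.float32),(0,0),3),cv2.CV_32F,1,0)
    w=g[int(c0[1]*4-100):int(c0[1]*4+100),int(c0[0]*4-100):int(c0[0]*4+100)]
    h=cv2.HoughCircles(cv2.GaussianBlur(w,(0,0),2),cv2.HOUGH_GRADIENT,1,5,param1=60,param2=8,minRadius=int(rr*4-3),maxRadius=int(rr*4+4))
    c=(h[0][:4,:2]+0.5)/4-.5+np.array([int(c0[0]*4-100),int(c0[1]*4-100)])/4
    print(n,'r',rr,c.round(1).tolist(),h[0][:4,2]/4,'nadir',proj(f,(o[0],o[1],.1),1))
    cs.append(c[0]);rs.append(ray(f,*c[0],1))
    v=cv2.cvtColor(w,cv2.COLOR_GRAY2BGR)
    for q in h[0][:2]: cv2.circle(v,(int(q[0]),int(q[1])),int(q[2]),(0,0,255) if q is h[0][0] else (0,255,0),1)
    v=cv2.convertScaleAbs(v,alpha=1.8);cv2.imwrite('pics/c_%s.png'%n,cv2.resize(v,(390,390)))
print(cross(rs))
cv2.imwrite('pics/cc.png',np.hstack([cv2.imread('pics/c_w1.png'),cv2.imread('pics/c_w2.png')]))
f=np.load('w2.npy',allow_pickle=True).item()
a,b=[plane(f,u/1.5,v/1.5,.022,1) for u,v in((246,63),(361,220))];print(a,b,np.linalg.norm(a-b),np.degrees(np.arctan2(*(a-b)[1::-1])))
E
```

```text
w1 r 9.964728119027127 [[258.2, 165.0], [268.2, 173.0]] [10.25 10.6 ] nadir [256.89919349 104.90613691]
w2 r 11.705488574832456 [[201.8, 160.5], [208.0, 153.0], [200.5, 160.5], [209.2, 153.0]] [12.35  12.35  11.425 11.475] nadir [257.66476132 104.37380481]
(array([0.5324468 , 0.06673845, 0.15295697]), [np.float64(0.0006494761194584563), np.float64(0.0006494761194586032)])
[0.7020356 0.0068079 0.022    ] [0.50385045 0.04542712 0.022     ] 0.20191284312483035 -11.026721735902388
```

View pics/cc.png

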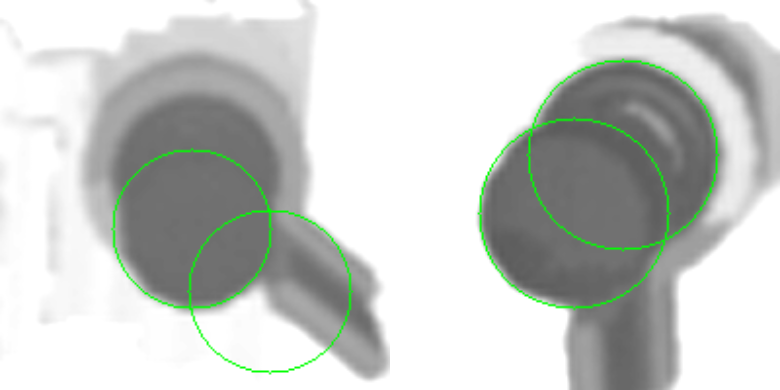

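The circles sit on the foot top in both views. The axis comes out at about (0.531, 0.066) with the top near z 0.155, which agrees with the shelf edge (about 0.529, 0.066). The tab is at about 138°, so swing is about 1.04. Moving over the foot to press it with closed fingers.

Emit:
step_arm:
  rows:
    - [0.02,0.01,0.0,0.06,0.0]
    - [0.04,0.02,0.0,0.06,0.0]
    - [0.0565,0.0285,0.0,0.06,0.0]
    - [0.0565,0.0285,0.0,0.06,0.0]
    - [0.0565,0.0285,-0.04,0.06,0.0]
    - [0.0565,0.0285,-0.08,0.06,0.0]
    - [0.0565,0.0285,-0.1,0.06,0.0]
    - [0.0565,0.0285,-0.107,0.06,0.0]
    - [0.0565,0.0285,-0.107,0.06,0.0]
    - [0.0565,0.0285,-0.107,0.06,0.0]
  newtons: 20

```text
t: 4.25
eef_pos: [0.532, 0.0667, 0.1709]
ee_rot: [-3.14, -0.001, -0.74]
force: [0.6, 0.1, -0.3]
width: 0.0006
gripper_force: 0.0
```

```bash
python3 - <<'E'
from h import *
s=arm.get_state(); print(s['eef_pos'],s['force'])
f=grab('scene','s2.png'); g=grab('side','d2.png')
p=proj(f,(.531,.066,.15)).astype(int);q=proj(g,(.531,.066,.15)).astype(int);print(p,q)
C=lambda im,p:cv2.resize(im[p[1]-40:p[1]+40,p[0]-40:p[0]+40],(390,390),interpolation=cv2.INTER_CUBIC)
cv2.imwrite('pics/sd2.png',np.hstack([C(f['color'],p),C(g['color'],q)]))
E
```

```text
[0.53197997 0.06668686 0.17086636] [ 0.62522774  0.06490512 -0.31905363]
[255 186] [246 180]
```

View pics/sd2.png

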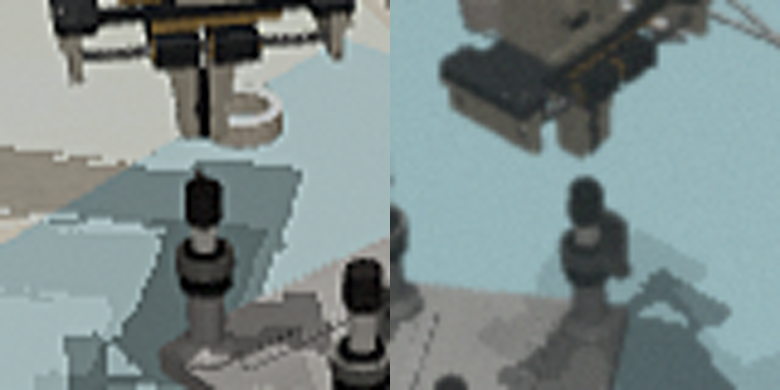

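The fingertips are right above the foot in both views. Pressing down slowly.

Emit:
step_arm:
  rows:
    - [0,0,-0.004,0,0]
    - [0,0,-0.008,0,0]
    - [0,0,-0.01,0,0]
    - [0,0,-0.012,0,0]
    - [0,0,-0.014,0,0]
    - [0,0,-0.014,0,0]

```text
t: 4.95
eef_pos: [0.531, 0.0665, 0.1551]
ee_rot: [3.141, 0.0, -0.74]
force: [-0.8, 0.7, -0.4]
width: 0.0003
gripper_force: 0.0
```

Emit:
step_arm:
  rows:
    - [0,0,-0.002,0,0]
    - [0,0,-0.002,0,0]

```text
t: 5.15
eef_pos: [0.5311, 0.0665, 0.1533]
ee_rot: [3.141, 0.0, -0.74]
force: [-0.1, 1.1, -0.5]
width: 0.0004
gripper_force: 0.0
```

Emit:
step_arm:
  rows:
    - [0,0,-0.002,0,0]
    - [0,0,-0.002,0,0]

```text
t: 5.35
eef_pos: [0.531, 0.0665, 0.1512]
ee_rot: [3.141, 0.0, -0.74]
force: [-0.4, -0.4, -0.4]
width: 0.0007
gripper_force: 0.0
```

Emit:
step_arm:
  rows:
    - [0,0,-0.002,0,0]
    - [0,0,-0.002,0,0]

```text
t: 5.55
eef_pos: [0.531, 0.0665, 0.1492]
ee_rot: [3.141, 0.0, -0.74]
force: [0.1, 0.4, -0.4]
width: 0.0002
gripper_force: 0.0
```

There is no contact force at z 0.149, below where the foot top should be. Looking again.

```bash
python3 - <<'E'
from h import *
f=grab('scene','s3.png'); g=grab('side','d3.png')
p=proj(f,(.531,.066,.15)).astype(int);q=proj(g,(.531,.066,.15)).astype(int)
C=lambda im,p:cv2.resize(im[p[1]-30:p[1]+30,p[0]-30:p[0]+30],(390,390),interpolation=cv2.INTER_CUBIC)
cv2.imwrite('pics/sd3.png',np.hstack([C(f['color'],p),C(g['color'],q)]))
s=arm.get_state();print(s['eef_pos'],s['force'],s['joint_efforts'],proj(f,s['eef_pos']),proj(g,s['eef_pos']))
E
```

```text
[0.53116352 0.06650575 0.1494244 ] [0.04363576 0.17458083 0.03365471] [-1.40375607e-03 -4.05438602e+01  2.68724871e+01  6.37918979e+00
  6.75968989e-02 -1.23132368e-04] [255.85119619 186.18797543] [246.77013314 180.66625793]
```

View pics/sd3.png

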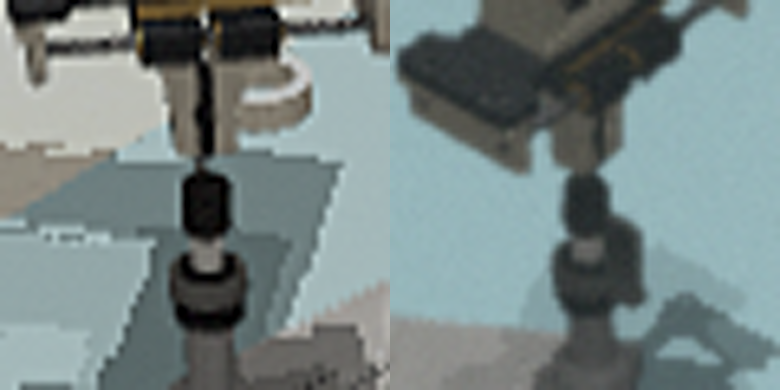

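In both views the fingertips still sit just above the foot: tips at scene crop (205,160), foot top at (205,172). The closed fingertips therefore appear higher than the reported TCP. I'll keep lowering in small steps, guided by force.

Emit:
step_arm:
  rows:
    - [0,0,-0.002,0,0]
    - [0,0,-0.003,0,0]
    - [0,0,-0.003,0,0]

```text
t: 5.95
eef_pos: [0.5311, 0.0665, 0.1462]
ee_rot: [3.141, 0.0, -0.74]
force: [0.6, 0.2, 0.4]
width: 0.0005
gripper_force: 0.0
```

Emit:
step_arm:
  rows:
    - [0,0,-0.002,0,0]
    - [0,0,-0.002,0,0]

```text
t: 6.15
eef_pos: [0.531, 0.0665, 0.1442]
ee_rot: [3.141, 0.0, -0.74]
force: [0.0, 0.0, -0.2]
width: 0.0002
gripper_force: 0.0
```

Emit:
step_arm:
  rows:
    - [0,0,-0.002,0,0]
    - [0,0,-0.002,0,0]

```text
t: 6.35
eef_pos: [0.531, 0.0664, 0.1422]
ee_rot: [3.141, 0.0, -0.74]
force: [0.5, -0.5, 0.8]
width: 0.0006
gripper_force: 0.0
```

Emit:
step_arm:
  rows:
    - [0,0,-0.002,0,0]
    - [0,0,-0.002,0,0]

```text
t: 6.55
eef_pos: [0.531, 0.0664, 0.1402]
ee_rot: [3.141, 0.0, -0.74]
force: [0.3, 0.4, 0.4]
width: 0.0007
gripper_force: 0.0
```

Emit:
step_arm:
  rows:
    - [0,0,-0.002,0,0]
    - [0,0,-0.002,0,0]

```text
t: 6.75
eef_pos: [0.531, 0.0665, 0.1382]
ee_rot: [3.141, 0.0, -0.74]
force: [-0.8, -1.0, 0.2]
width: 0.0006
gripper_force: 0.0
```

```bash
python3 - <<'E'
from h import *
f=grab('scene','s4.png'); g=grab('side','d4.png')
p=proj(f,(.531,.066,.15)).astype(int);q=proj(g,(.531,.066,.15)).astype(int)
C=lambda im,p:cv2.resize(im[p[1]-30:p[1]+30,p[0]-30:p[0]+30],(390,390),interpolation=cv2.INTER_CUBIC)
cv2.imwrite('pics/sd4.png',np.hstack([C(f['color'],p),C(g['color'],q)]))
s=arm.get_state();print(s['eef_pos'],s['force'],proj(f,s['eef_pos']),proj(g,s['eef_pos']))
E
```

```text
[0.53114894 0.06650037 0.13838995] [-0.05223785  1.16746429 -0.14632219] [255.9133987  188.96932624] [246.85888103 183.00524465]
```

View pics/sd4.png

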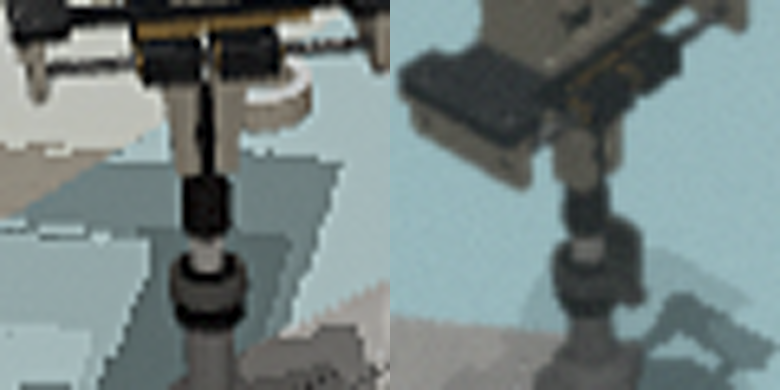

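The tips are now visually at the foot top (scene crop (205,177)), so the true tips are about 18 mm above the reported TCP while closed. Continuing.

Emit:
step_arm:
  rows:
    - [0,0,-0.001,0,0]
    - [0,0,-0.002,0,0]

```text
t: 7.05
eef_pos: [0.5312, 0.0665, 0.1364]
ee_rot: [-3.141, -0.0, -0.74]
force: [-0.5, 0.2, -0.8]
width: 0.0002
gripper_force: 0.0
```

Emit:
step_arm:
  rows:
    - [0,0,-0.001,0,0]
    - [0,0,-0.002,0,0]

```text
t: 7.25
eef_pos: [0.5311, 0.0665, 0.1343]
ee_rot: [3.141, 0.0, -0.74]
force: [-0.2, -0.2, 0.8]
width: 0.0003
gripper_force: 0.0
```

Emit:
step_arm:
  rows:
    - [0,0,-0.001,0,0]
    - [0,0,-0.002,0,0]

```text
t: 7.45
eef_pos: [0.5311, 0.0665, 0.1324]
ee_rot: [3.142, 0.0, -0.74]
force: [0.4, 0.1, -0.5]
width: 0.0004
gripper_force: 0.0
```

```bash
python3 - <<'E'
from h import *
f=grab('scene','s5.png'); g=grab('side','d5.png')
s=arm.get_state();print(s['eef_pos'],s['force'])
for k,xs in (('s',(254,255,256,257,258,259,260)),('d',(242,243,244,245,246,247,248))):
    y0=160 if k=='s' else 155
    A=[np.array([cv2.imread(f'pics/{k}{i}.png').max(2)[y0:y0+45,xs[j]] for j in (0,2,4,6)]).T for i in(2,3,4,5)]
    print(k,xs[::2])
    for r in range(45): print(y0+r,*[' '.join('%3d'%v for v in a[r]) for a in A],sep=' | ')
for z in(.10,.112,.122,.13,.14,.15,.16,.17):print(z,proj(f,(.531,.066,z)).round(1),proj(g,(.531,.066,z)).round(1))
E
```

```text
[0.53105082 0.06650106 0.13226582] [-0.32221291  0.17809065  0.48352306]
s (254, 256, 258, 260)
160 | 110   2 127 120 |  41  76 123  38 | 100 136  76  56 |  56  50  69  79
161 | 125   3 125 115 |  28  33  75  25 |  50 138  14  23 | 111 110 103 103
162 | 124  14 127 113 |  21  54  66  22 |  17 202  66  29 |  95 148  26  22
163 | 123   6 127 112 |  24  86  58  25 |  27  96 104  39 |  29 211  52  27
164 | 123   9 128 113 |  18 151  71  27 |  29  41  78  28 |  27 178 107  28
165 | 123   9 129 111 |  54  64  84  70 |  21  61  60  23 |  38  84  52  33
166 | 125   4 128 113 | 109   0 127 123 |  21 107  51  24 |  23  39  68  23
167 | 122  18 118 112 | 127   1 125 115 |  24 138  82  28 |  23  81  65  24
168 | 107  13 102 111 | 126   7 127 114 |  38  66 109  75 |  27 137  90  22
169 | 117   8 108 112 | 122  11 126 114 |  90   1 128 123 |  15  44  89  30
170 | 123   7 129 109 | 124   0 127 113 | 129   6 124 115 |  64   7 132  82
171 | 120   9 125 110 | 125   9 127 114 | 125   6 128 113 | 132   4 126 119
172 | 119   8 117 111 | 119   6 122 114 | 124   8 126 113 | 126   7 129 117
173 | 115  17 11
[... 5423 characters left out ...]
6 |  62  57  61  62 |  60  57  60  57 |  59  59  59  59
195 |  55  54  60  56 |  55  52  55  53 |  56  55  56  55 |  57  55  59  56
196 |  71  46  49  49 |  77  46  47  42 |  70  43  46  44 |  74  46  48  47
197 | 100  45  45  48 | 104  42  43  47 | 106  43  41  47 | 108  44  46  44
198 | 150  51  44  56 | 151  56  54  55 | 154  50  45  55 | 152  58  48  57
199 | 160  73  72  70 | 162  71  74  70 | 161  75  74  72 | 162  72  70  73
0.1 [256.  198.5] [247.2 190.8]
0.112 [255.9 195.6] [247.1 188.4]
0.122 [255.9 193.1] [247.  186.3]
0.13 [255.8 191.1] [247.  184.7]
0.14 [255.8 188.6] [246.9 182.6]
0.15 [255.7 186.1] [246.8 180.4]
0.16 [255.7 183.5] [246.7 178.3]
0.17 [255.6 181. ] [246.7 176.1]
```

Emit:
step_arm:
  rows:
    - [0,0,-0.002,0,0]
    - [0,0,-0.002,0,0]

```text
t: 7.75
eef_pos: [0.5314, 0.0666, 0.1307]
ee_rot: [-3.141, -0.0, -0.74]
force: [-0.1, -0.3, 2.2]
width: 0.0003
gripper_force: 1.2
```

Emit:
step_arm:
  rows:
    - [0,0,-0.002,0,0]
    - [0,0,-0.002,0,0]

```text
t: 7.95
eef_pos: [0.5315, 0.0666, 0.129]
ee_rot: [-3.141, -0.001, -0.74]
force: [-1.2, 0.1, 4.9]
width: 0.0003
gripper_force: 2.4
```

```bash
python3 - <<'E'
from h import *
print(arm.get_state()['eef_pos'],arm.get_state()['force'])
d=np.load('side0.npy',allow_pickle=True).item()
c=np.array([.1746,-.6516,.1957])
for z in(0,.03,.05):
  for s in(0,-.044,.044,.065,-.065): # finger line at 105 deg
    print(z,s,proj(d,c+[s*np.cos(1.833),s*np.sin(1.833),z]).round(1))
g=d['color'].max(2)
for r in range(50,100,1): print(r,g[r,305:345:2])
E
```

```text
[0.53150218 0.06656877 0.12899012] [-1.24807922  0.1187102   4.92975416]
0 0 [318.7  74.8]
0 -0.044 [315.1  71. ]
0 0.044 [322.4  78.8]
0 0.065 [324.2  80.7]
0 -0.065 [313.5  69.2]
0.03 0 [319.3  68.9]
0.03 -0.044 [315.7  65.1]
0.03 0.044 [323.1  72.8]
0.03 0.065 [324.9  74.7]
0.03 -0.065 [314.   63.4]
0.05 0 [319.8  64.9]
0.05 -0.044 [316.1  61.2]
0.05 0.044 [323.6  68.7]
0.05 0.065 [325.4  70.6]
0.05 -0.065 [314.4  59.4]
50 [169  87  34  44  33  42  35  27  34  31  42  33  34  57  33  34  22  15
  26  18]
51 [176 159  60  65  37  55  63  28  32  60  42  65  26  38  31  37  28  16
  27  23]
52 [178 173 136 157  55  58  79  51  31  52  42  49  40  45  39  31  23  24
  23  22]
53 [171 174 171 171  65  45  80  82  31  39  44  40  40  40  36  35  22  26
  23  22]
54 [173 176 172 171  73  45  64  84  36  36  44  40  43  44  31  34  28  22
  22  23]
55 [173 172 173 170  80  52  48  72  40  45  40  37  28  31  31  32  23  23
  25  21]
56 [172 169 171 169  81  41  40  38  29  35  28  34  35  33  39  32  28  23
  24  20]
57 [172 172 175 167  75  30  30  31  41  32  40  58  55  78  43  36  28
[... 2527 characters left out ...]
40
  28  30]
92 [162 166 167 166 139 162 165 164 163 139 161 162 165 168 164 162  45  39
  34  32]
93 [172 172 173 172 167 170 171 171 173 166 172 172 173 172 171 165  50  41
  29  32]
94 [174 174 173 177 175 173 175 175 172 171 173 173 172 174 172 168  49  42
  28  25]
95 [175 173 175 174 175 172 174 176 173 176 173 176 172 171 173 168  60  39
  30  30]
96 [175 174 176 177 173 176 172 173 173 171 171 174 174 174 175 170  63  32
  31  31]
97 [174 173 174 172 168 172 175 174 174 172 175 174 173 174 173 174  70  41
  30  30]
98 [175 170 171 168 169 172 174 172 176 172 171 171 177 171 173 174  70  35
  31  28]
99 [170 167 170 167 170 169 168 172 175 174 173 171 173 172 173 175  69  42
  28  34]
```

Contact came at reported z of about 0.131. That confirms the real fingertips are about 28 mm above the reported TCP, which matches the images. Continuing to press.

Emit:
step_arm:
  rows:
    - [0,0,-0.002,0,0]
    - [0,0,-0.003,0,0]
    - [0,0,-0.004,0,0]
    - [0,0,-0.004,0,0]

```text
t: 8.35
eef_pos: [0.5315, 0.0665, 0.1251]
ee_rot: [-3.141, -0.001, -0.74]
force: [-1.8, 0.2, 5.6]
width: 0.0005
gripper_force: 3.1
```

Emit:
step_arm:
  rows:
    - [0,0,-0.001,0,0]
    - [0,0,-0.002,0,0]
    - [0,0,-0.002,0,0]

```text
t: 8.65
eef_pos: [0.5315, 0.0666, 0.1232]
ee_rot: [-3.141, -0.001, -0.739]
force: [-2.8, 0.3, 7.6]
width: 0.0004
gripper_force: 3.2
```

Emit:
step_arm:
  rows:
    - [0,0,-0.001,0,0]
    - [0,0,-0.002,0,0]
    - [0,0,-0.002,0,0]

```text
t: 8.95
eef_pos: [0.5317, 0.0666, 0.1221]
ee_rot: [-3.14, -0.001, -0.739]
force: [-5.1, -0.2, 13.5]
width: 0.0004
gripper_force: 6.7
```

Emit:
step_arm:
  rows:
    - [0,0,-0.001,0,0]
    - [0,0,-0.001,0,0]
    - [0,0,-0.001,0,0]

```text
t: 9.25
eef_pos: [0.5319, 0.0666, 0.122]
ee_rot: [-3.14, -0.002, -0.739]
force: [-7.0, -0.6, 20.9]
width: 0.0003
gripper_force: 10.1
```

Emit:
step_arm:
  rows:
    - [0,0,-0.001,0,0]
    - [0,0,-0.001,0,0]
    - [0,0,-0.001,0,0]

```text
t: 9.55
eef_pos: [0.532, 0.0666, 0.1218]
ee_rot: [-3.139, -0.002, -0.739]
force: [-10.6, 0.1, 27.3]
width: 0.0009
gripper_force: 13.6
```

Reported z stalls at 0.122 as the force climbs to 27 N after about 9 mm of travel, so the foot is home (true top 0.152, tool z offset about 30 mm). Backing off, opening, and descending to grip low, with the true tip at about 0.118.

Emit:
step_arm:
  rows:
    - [0,0,0.004,0,0]
    - [0,0,0.03,0,0.06]
    - [0,0,0.03,0,0.06]
    - [0,0,0.03,0,0.06]
    - [0,0,0.03,0,0.06]
    - [0,0,0.03,0,0.06]
    - [0,0,0.03,0,0.06]

```text
t: 10.25
eef_pos: [0.5308, 0.0664, 0.1478]
ee_rot: [3.141, 0.0, -0.74]
force: [-0.4, -0.3, 1.0]
width: 0.0429
gripper_force: 0.0
```

Emit:
step_arm:
  rows:
    - [0,0,-0.02,0,0.06]
    - [0,0,-0.035,0,0.06]
    - [0,0,-0.045,0,0.06]
    - [0,0,-0.05,0,0.06]
    - [0,0,-0.055,0,0.06]
    - [0,0,-0.06,0,0.06]
    - [0,0,-0.06,0,0.06]
    - [0,0,-0.06,0,0.06]

```text
t: 11.05
eef_pos: [0.5313, 0.0666, 0.0887]
ee_rot: [-3.141, -0.0, -0.74]
force: [0.7, -0.6, 1.0]
width: 0.0598
gripper_force: 0.0
```

```bash
python3 - <<'E'
from h import *
f=grab('scene','s6.png'); g=grab('side','d6.png'); s=arm.get_state();print(s['eef_pos'],s['force'],s['width'])
C=lambda im,p:cv2.resize(im[p[1]-30:p[1]+30,p[0]-30:p[0]+30],(390,390),interpolation=cv2.INTER_CUBIC)
cv2.imwrite('pics/sd6.png',np.hstack([C(f['color'],(255,186)),C(g['color'],(246,180))]))
for i in(5,6): print(i,cv2.imread(f'pics/s{i}.png').max(2)[180:200,256:259].T.tolist())
E
```

```text
[0.53147481 0.06663113 0.08889978] [ 0.24045203 -0.14101316 -0.10870926] 0.060069152666667805
5 [[10, 12, 10, 9, 14, 15, 13, 20, 21, 20, 20, 19, 32, 86, 126, 122, 126, 122, 1, 22], [9, 4, 2, 11, 19, 22, 19, 22, 15, 19, 21, 14, 32, 85, 124, 122, 124, 120, 0, 29], [121, 118, 120, 111, 31, 16, 16, 20, 12, 20, 9, 13, 71, 136, 123, 119, 115, 84, 2, 25]]
6 [[106, 80, 54, 50, 38, 10, 22, 23, 18, 20, 13, 15, 24, 17, 19, 74, 136, 122, 0, 31], [135, 138, 142, 134, 61, 9, 16, 21, 16, 21, 19, 20, 13, 17, 36, 94, 134, 125, 0, 27], [133, 131, 133, 138, 132, 5, 10, 20, 14, 18, 19, 14, 21, 11, 32, 90, 126, 88, 0, 24]]
```

View pics/sd6.png

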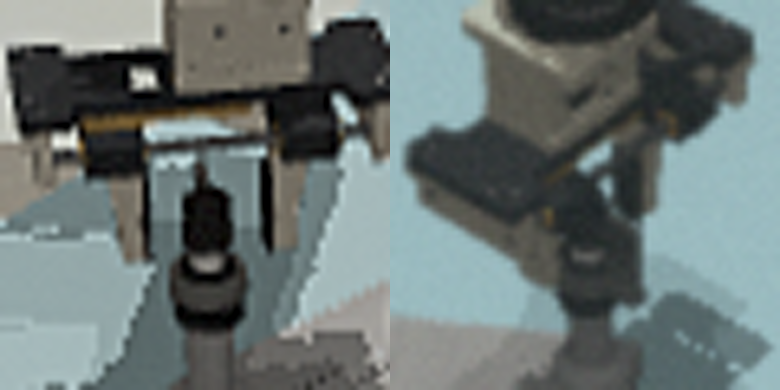

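The fingers straddle the foot evenly. The rim dropped by about 2.5 px (9 mm), so the foot is home, and the tips sit just below the rim. Closing on it.

Emit:
step_arm:
  rows:
    - [0,0,0,0,0.035]
    - [0,0,0,0,0.028]
    - [0,0,0,0,0.02]
    - [0,0,0,0,0.015]
    - [0,0,0,0,0.015]
    - [0,0,0,0,0.015]
    - [0,0,0,0,0.015]
  newtons: 20

```text
t: 11.85
eef_pos: [0.5312, 0.0666, 0.0885]
ee_rot: [-3.141, -0.0, -0.74]
force: [-0.2, -0.1, -0.4]
width: 0.0244
gripper_force: 20.0
```

Width is 24.4 mm with no side force, so the grip is well centred. Raising 20 mm.

Emit:
step_arm:
  rows:
    - [0,0,0.005,0,0.015]
    - [0,0,0.01,0,0.015]
    - [0,0,0.015,0,0.015]
    - [0,0,0.02,0,0.015]
    - [0,0,0.02,0,0.015]
    - [0,0,0.02,0,0.015]
    - [0,0,0.02,0,0.015]

```text
t: 12.55
eef_pos: [0.5312, 0.0666, 0.1084]
ee_rot: [-3.141, -0.0, -0.74]
force: [0.4, 0.4, -1.4]
width: 0.0246
gripper_force: 20.0
```

```bash
python3 - <<'E'
from h import *
f=grab('scene','s7.png'); g=grab('side','d7.png'); s=arm.get_state();print(s['eef_pos'],s['force'],s['width'],s['gripper_force'])
for k,y,xs in(('s',172,(255,256,257)),('d',168,(243,244,245,246))):
  for i in(6,7): print(k,i,cv2.imread(f'pics/{k}{i}.png').max(2)[y:y+30,xs[0]:xs[-1]+1].T.tolist())
E
```

```text
[0.53121393 0.06657765 0.10834106] [ 0.69974459  1.20241358 -1.42113545] 0.024372475168559116 19.999773502349854
s 6 [[50, 115, 161, 202, 188, 72, 52, 88, 103, 50, 50, 29, 23, 10, 14, 19, 22, 22, 20, 25, 13, 19, 19, 75, 126, 86, 9, 28, 64, 59], [49, 115, 162, 205, 190, 74, 62, 96, 106, 80, 54, 50, 38, 10, 22, 23, 18, 20, 13, 15, 24, 17, 19, 74, 136, 122, 0, 31, 67, 61], [49, 108, 142, 208, 191, 36, 71, 133, 135, 138, 142, 134, 61, 9, 16, 21, 16, 21, 19, 20, 13, 17, 36, 94, 134, 125, 0, 27, 64, 62]]
s 7 [[41, 67, 147, 197, 189, 189, 192, 152, 0, 15, 22, 22, 19, 24, 24, 23, 20, 17, 68, 122, 116, 114, 118, 121, 121, 88, 0, 27, 67, 60], [44, 58, 142, 197, 189, 191, 186, 86, 0, 11, 18, 21, 18, 16, 18, 22, 18, 16, 76, 128, 122, 118, 122, 121, 123, 93, 1, 24, 66, 59], [49, 70, 154, 201, 190, 193, 187, 86, 1, 16, 23, 22, 22, 13, 18, 12, 18, 34, 89, 124, 121, 116, 120, 124, 122, 92, 1, 26, 64, 60]]
d 6 [[87, 97, 97, 84, 68, 47, 44, 70, 60, 46, 47, 53, 54, 47, 41, 46, 43, 43, 46, 46, 49, 47, 48, 51, 60, 59, 60, 48, 41, 54], [99, 96, 87, 71, 47, 46, 62, 93, 57, 46, 52, 49, 47, 46, 40, 48, 43, 39, 39, 47, 70, 83, 57, 46, 56, 60, 57, 54, 44, 45], [109, 90, 82, 55, 49, 74, 129, 167, 102, 49, 50, 48, 49, 45, 41, 46, 41, 46, 40, 47, 59, 90, 61, 49, 54, 57, 59, 55, 49, 43], [95, 82, 65, 41, 64, 126, 175, 178, 118, 60, 47, 46, 44, 42, 47, 41, 46, 41, 43, 49, 57, 95, 69, 49, 53, 62, 62, 60, 42, 45]]
d 7 [[47, 50, 53, 51, 43, 50, 60, 80, 68, 68, 66, 80, 86, 86, 84, 86, 93, 91, 85, 81, 57, 44, 44, 51, 59, 59, 58, 51, 43, 59], [49, 55, 65, 45, 48, 44, 49, 53, 61, 53, 50, 75, 82, 82, 82, 84, 85, 87, 84, 86, 84, 69, 47, 47, 57, 56, 58, 55, 46, 46], [46, 65, 56, 47, 47, 47, 44, 45, 43, 47, 48, 56, 69, 55, 53, 61, 73, 83, 80, 98, 98, 93, 59, 45, 48, 59, 56, 57, 46, 41], [56, 60, 47, 43, 45, 46, 48, 45, 42, 44, 48, 39, 44, 39, 38, 47, 67, 79, 86, 95, 100, 98, 65, 50, 50, 59, 61, 57, 45, 40]]
```

The rim rose 5 px (20 mm), so nothing slipped, and the pull force equals the leg's weight. Now turning clockwise to push the tab.

Emit:
step_arm:
  rows:
    - [0,0,0,-0.08,0.015]
    - [0,0,0,-0.16,0.015]
    - [0,0,0,-0.24,0.015]
    - [0,0,0,-0.32,0.015]
    - [0,0,0,-0.4,0.015]
    - [0,0,0,-0.48,0.015]
    - [0,0,0,-0.56,0.015]
    - [0,0,0,-0.64,0.015]
    - [0,0,0,-0.72,0.015]
    - [0,0,0,-0.8,0.015]

```text
t: 13.65
eef_pos: [0.5323, 0.0669, 0.1087]
ee_rot: [-3.14, 0.0, -1.542]
force: [3.5, 0.7, -2.7]
width: 0.0242
gripper_force: 21.8
```

```bash
python3 - <<'E'
from h import *
s=arm.get_state();print(s['eef_pos'],s['force'],s['moment'],s['width'],s['gripper_force'],s['q'])
E
```

```text
[0.53234941 0.06692371 0.10870438] [ 3.54696086  0.66507443 -2.67104928] [ 0.31215239 -1.37253871  0.14849559] 0.024228319656268572 21.820425912737846 [ 4.91060080e-01  2.07325439e-01 -4.16410181e-01  6.64015662e-04
 -9.45132011e-01 -4.63113204e-01]
```

The moment of 0.148 N·m shows the tab is being pushed. Continuing.

Emit:
step_arm:
  rows:
    - [0,0,0,-0.08,0.015]
    - [0,0,0,-0.16,0.015]
    - [0,0,0,-0.24,0.015]
    - [0,0,0,-0.32,0.015]
    - [0,0,0,-0.4,0.015]
    - [0,0,0,-0.48,0.015]
    - [0,0,0,-0.56,0.015]
    - [0,0,0,-0.64,0.015]
    - [0,0,0,-0.7,0.015]
    - [0,0,0,-0.7,0.015]

```text
t: 14.65
eef_pos: [0.5334, 0.0668, 0.1089]
ee_rot: [-3.139, 0.002, -2.241]
force: [8.3, -2.5, -5.1]
width: 0.0244
gripper_force: 21.6
```

```bash
python3 - <<'E'
from h import *
s=arm.get_state();print(s['eef_pos'],s['force'],s['moment'],s['width'],s['gripper_force'])
f=grab('scene','s8.png'); g=grab('side','d8.png')
for k,y,xs in(('s',172,(255,256,257)),):
  for i in(7,8): print(k,i,cv2.imread(f'pics/{k}{i}.png').max(2)[y:y+30,xs[0]:xs[-1]+1].T.tolist())
E
```

```text
[0.53342119 0.06677529 0.10887218] [ 8.34500294 -2.51442429 -5.07171853] [-0.6115425  -2.99993126  0.14991875] 0.024403914598093903 21.60100668668747
s 7 [[41, 67, 147, 197, 189, 189, 192, 152, 0, 15, 22, 22, 19, 24, 24, 23, 20, 17, 68, 122, 116, 114, 118, 121, 121, 88, 0, 27, 67, 60], [44, 58, 142, 197, 189, 191, 186, 86, 0, 11, 18, 21, 18, 16, 18, 22, 18, 16, 76, 128, 122, 118, 122, 121, 123, 93, 1, 24, 66, 59], [49, 70, 154, 201, 190, 193, 187, 86, 1, 16, 23, 22, 22, 13, 18, 12, 18, 34, 89, 124, 121, 116, 120, 124, 122, 92, 1, 26, 64, 60]]
s 8 [[47, 45, 47, 46, 35, 17, 44, 102, 117, 115, 117, 117, 114, 116, 116, 93, 96, 100, 98, 97, 109, 119, 119, 121, 123, 88, 4, 23, 62, 60], [48, 45, 67, 112, 28, 21, 62, 124, 116, 113, 114, 116, 111, 114, 112, 111, 114, 115, 114, 113, 112, 108, 123, 124, 123, 92, 0, 31, 62, 63], [47, 47, 47, 51, 21, 11, 61, 124, 114, 113, 113, 113, 112, 115, 112, 111, 107, 113, 111, 114, 113, 106, 124, 125, 125, 93, 5, 26, 63, 60]]
```

Emit:
step_arm:
  rows:
    - [0.001,0,0,-0.06,0.015]
    - [0.002,0,0,-0.12,0.015]
    - [0.002,0,0,-0.18,0.015]
    - [0.002,0,0,-0.22,0.015]
    - [0.002,0,0,-0.22,0.015]

```text
t: 15.25
eef_pos: [0.5338, 0.0665, 0.1086]
ee_rot: [-3.141, 0.001, -2.46]
force: [2.9, -0.8, -2.6]
width: 0.0245
gripper_force: 21.3
```

```bash
python3 - <<'E'
from h import *
s=arm.get_state();print(s['eef_pos'],s['ee_rot'],s['force'],s['moment'],s['width'],s['gripper_force'])
E
```

```text
[0.53376667 0.06652061 0.10863368] [-3.14092153e+00  6.64549532e-04 -2.45993752e+00] [ 2.9150056  -0.84990702 -2.63342399] [-0.14308108 -0.99479917  0.17807113] 0.02454584216865251 21.32493518292904
```

Emit:
step_arm:
  rows:
    - [0.0,0,0,-0.03,0.015]
    - [0.0,0,0,-0.06,0.015]
    - [0.0,0,0,-0.06,0.015]

```text
t: 15.55
eef_pos: [0.5335, 0.0664, 0.1086]
ee_rot: [-3.141, 0.0, -2.521]
force: [4.6, -1.9, -1.1]
width: 0.0249
gripper_force: 22.2
```

```bash
python3 - <<'E'
from h import *
s=arm.get_state();print(s['eef_pos'],s['ee_rot'],s['force'],s['moment'],s['width'],s['gripper_force'])
E
```

```text
[0.53349418 0.06639992 0.10861957] [-3.14112181e+00  2.88535352e-04 -2.52069965e+00] [ 4.6057239  -1.89412661 -1.07197325] [-0.62327428 -1.23241227  0.20548557] 0.0248657040736233 22.183149978518486
```

Emit:
step_arm:
  rows:
    - [0.0005,0,0,-0.03,0.015]
    - [0.0005,0,0,-0.06,0.015]
    - [0.0005,0,0,-0.06,0.015]

```text
t: 15.85
eef_pos: [0.5331, 0.0658, 0.1082]
ee_rot: [-3.141, -0.002, -2.581]
force: [2.1, -4.4, -1.4]
width: 0.0242
gripper_force: 29.7
```

```bash
python3 - <<'E'
from h import *
s=arm.get_state();print(s['eef_pos'],s['ee_rot'],s['force'],s['moment'],s['width'],s['gripper_force'])
f=grab('side','d9.png');g=grab('wrist','w9.png')
E
```

```text
[0.53307651 0.06584808 0.10816975] [-3.14142758e+00 -1.58676044e-03 -2.58136572e+00] [ 2.07258135 -4.38514096 -1.36191076] [-1.56431525 -0.54732486  0.24435846] 0.02423337042327087 29.740605769038666
```

The moment has risen to 0.24 N·m and the grip reaction is up. The finger is at about 122°, close to the expected end stop. One small further push to confirm.

Emit:
step_arm:
  rows:
    - [0.0,0.0005,0,-0.03,0.015]
    - [0.0,0.0005,0,-0.06,0.015]
    - [0.0,0.0005,0,-0.06,0.015]

```text
t: 16.25
eef_pos: [0.5323, 0.0656, 0.1082]
ee_rot: [-3.141, -0.003, -2.641]
force: [-0.7, -7.3, 1.7]
width: 0.0249
gripper_force: 27.5
```

```bash
python3 - <<'E'
from h import *
s=arm.get_state();print(s['eef_pos'],s['ee_rot'],s['force'],s['moment'],s['width'],s['gripper_force'])
f=grab('side','d10.png');g=grab('scene','s10.png')
c=np.array([.5315,.0665])
for a in(79,85,91): 
  e=np.array([np.cos(np.radians(a)),np.sin(np.radians(a))]);n=np.array([-e[1],e[0]])*.003
  for z in(.130,.152): print(a,z,[h.round(1).tolist() for h in(proj(f,[*(c+.04*e+n),z]),proj(f,[*(c+.04*e-n),z]),proj(g,[*(c+.04*e),z]))])
for n in('d7','d8','d9','d10'): 
  im=cv2.imread(f'pics/{n}.png').max(2); print(n)
  for r in range(180,196,3): print(r,im[r,228:264].tolist())
E
```

```text
[0.53232285 0.06564178 0.10818813] [-3.14108403 -0.00332236 -2.64062229] [-0.7086947  -7.25052221  1.67108264] [-2.64804509  0.34556037  0.29413243] 0.02492272551917562 27.450384472031146
79 0.13 [[245.6, 192.4], [243.9, 192.2], [265.0, 187.0]]
79 0.152 [[245.4, 187.7], [243.7, 187.5], [265.0, 181.6]]
85 0.13 [[246.8, 192.4], [245.1, 192.3], [264.2, 186.6]]
85 0.152 [[246.6, 187.7], [244.9, 187.7], [264.1, 181.1]]
91 0.13 [[248.0, 192.3], [246.3, 192.4], [263.3, 186.2]]
91 0.152 [[247.8, 187.6], [246.1, 187.7], [263.2, 180.7]]
d7
180 [89, 87, 86, 89, 88, 82, 75, 83, 86, 87, 93, 84, 79, 83, 84, 86, 82, 69, 44, 48, 39, 47, 42, 61, 94, 135, 180, 192, 188, 188, 188, 188, 188, 191, 189, 192]
183 [187, 180, 157, 121, 98, 89, 76, 87, 93, 93, 122, 91, 84, 86, 84, 86, 84, 61, 47, 46, 58, 62, 71, 103, 150, 182, 188, 189, 188, 189, 188, 191, 190, 188, 188, 191]
186 [190, 191, 190, 191, 189, 189, 179, 158, 136, 149, 179, 179, 149, 113, 89, 85, 84, 80, 86, 95, 90, 58, 48, 51, 49, 62, 104, 182, 190, 189, 190, 188, 190, 190, 190, 190]
189 [191, 189, 191, 192, 190, 191, 188, 190, 188, 189, 190, 186,
[... 2869 characters left out ...]
186 [191, 188, 190, 190, 191, 188, 188, 189, 189, 192, 188, 190, 189, 189, 177, 125, 73, 58, 78, 84, 95, 88, 95, 129, 129, 178, 188, 187, 191, 192, 191, 189, 188, 190, 189, 192]
189 [188, 189, 189, 188, 192, 189, 189, 188, 189, 184, 173, 167, 145, 83, 54, 52, 57, 56, 76, 92, 70, 45, 54, 83, 156, 181, 186, 187, 188, 191, 188, 187, 188, 188, 190, 189]
192 [188, 187, 185, 172, 170, 169, 169, 168, 165, 170, 169, 163, 134, 71, 58, 59, 59, 51, 49, 51, 59, 63, 60, 73, 137, 163, 168, 170, 169, 172, 188, 189, 187, 189, 189, 188]
195 [173, 169, 168, 168, 169, 167, 166, 169, 166, 165, 165, 166, 163, 110, 58, 53, 58, 62, 61, 58, 57, 52, 48, 83, 159, 166, 167, 165, 166, 169, 170, 171, 188, 189, 187, 189]
```

Between d9 and d10 the tab stayed at columns 243.2–245.7 while the tool turned another 0.06 rad. That matches the closed position of 79° (243.7–245.4), so the lever is against its stop. I'll ease off the over-twist a little and check the leg height.

Emit:
step_arm:
  rows:
    - [0.0,0,0,0.03,0.015]
    - [0.0,0,0,0.06,0.015]
    - [0.0,0,0,0.08,0.015]
    - [0.0,0,0,0.08,0.015]
    - [0.0,0,0,0.08,0.015]

```text
t: 16.85
eef_pos: [0.5327, 0.0657, 0.1082]
ee_rot: [-3.141, -0.003, -2.56]
force: [1.8, -7.5, 0.1]
width: 0.0247
gripper_force: 25.3
```

```bash
python3 - <<'E'
from h import *
s=arm.get_state();print(s['t'],s['eef_pos'],s['ee_rot'],s['force'],s['moment'],s['width'],s['gripper_force'])
grab('side','d11.png');grab('scene','s11.png')
for k,y,x in(('s',172,250),('d',168,240)):
  for i in(6,7,11):
    im=cv2.imread(f'pics/{k}{i}.png').max(2); print(k,i)
    print(im[y:y+24,x:x+14])
E
```

```text
16.85 [0.5326912  0.0656508  0.10816038] [-3.14115386e+00 -2.72534605e-03 -2.56000525e+00] [ 1.83740807 -7.47848894  0.13624856] [-2.80930758 -0.40997887  0.06683852] 0.02467688225298163 25.287159718573093
s 6
[[ 30  30  40  37  34  50  49  49  61  58  76  73  73  83]
 [ 71  72  95  94  99 115 115 108 104 107 113 112 111 124]
 [125 125 142 141 163 161 162 142 118 108 128 132 138 140]
 [205 205 203 203 201 202 205 208 178 142 138 125 130 129]
 [191 194 188 188 191 188 190 191 195 201 174 118 108  71]
 [150 154 104 105 116  72  74  36  37  43  37  40  44  34]
 [ 42  38  36  46  59  52  62  71  76  65  93  91 101 118]
 [ 85 116 113 113 136  88  96 133 131 124 167 167 176 200]
 [180 195 207 209 206 103 106 135 133 132 128 128 124 126]
 [193 116 191 194 125  50  80 138 131 129 129 128 128 129]
 [121 124 122 128 102  50  54 142 133 130 128 129 129 131]
 [128 127 131 135 119  29  50 134 138 131 131 131 130 131]
 [128 130 134 132 140  23  38  61 132 129 135 131 130 132]
 [128 131 135  96  69  10  10   9   5  60 128 135 129 133]
 [130 133 142  33  12  14  22  16  10   8  68 136 132 131]
 [129
[... 6933 characters left out ...]
4  47  42  44  48  78  88  83  76  79  81  65  68]
 [174 120  57  46  43  42  67  80  86  84  85  86  84  86]
 [190 174 102  56  45  47  67  77  89  83  89  90  78  70]
 [189 189 173 112  59  53  76  80  88  87  89  89  75  71]
 [189 186 186 150  81  63  78  85  88  87  90  91  87  90]
 [189 190 185 145  82  56  72  79  83  86  87  92  98 121]
 [188 185 179 125  75  57  72  84  87  87  93  99 136 174]
 [185 154 105  75  68  54  80  89  88  66  79 139 179 191]
 [163 107  66  54  58  50  71  93  84  57  55 101 180 186]
 [141  78  54  53  59  58  75  88  68  50  52  81 157 186]
 [135  79  56  49  59  46  57  64  44  48  49  77 139 168]
 [135  74  61  53  58  53  49  48  49  54  67  74 134 164]]
```

The rim row in the side view (183.4) matches the leg being up 20 mm (183.75 expected). The grip is at 25 N and everything is steady, so I'm handing in.

```bash
python3 -c "
from h import *
print(arm.job_done())"
```

```text
the job is handed in; nothing more can be done
None
```

I handed the job in with the foot pressed home, the leg held by its foot about 20 mm up at the ring mark, and the cam lever pushed to its closed stop. The ring mark was too small to see in the images, so the height comes from the arm's 20 mm lift and the foot rim's position. The hand-in gave no verdict.

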